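# Proof-press the rack trays and shelve the sample on the sound one

### The job

Only one of the three trays of the bottle rack is properly hooked in; the other two look the same but sag under load. Press down with the fingertips on the middle of the trays at about 8 newtons, never above 14, until you find the one that comes up firm within about 5 mm (the others give 8 mm or more), and keep that press on it for a second. Then pick up the blue-capped sample bottle and set it down gently, upright, on the middle of that tray, never on a sagging one, let go, and leave everything else as it stands.

Things in the scene. Friction and masses are not known exactly. Their poses are not given: they have to be found in the camera images.
- rack: Bench-top bottle rack, fixed: grey base plate 240 x 370 mm, two posts and an aluminium cross rail (80 mm deep, 352 mm wide, its top 150 mm above the table). Three white trays plug side by side, 112 mm apart, into sockets in the rail's front. Origin: on the table under the base, midway between the rail's ends; x points from the robot side to the rail, y towards the left tray, z up. The trays stick out towards -x.
- seat_right (a joint): Sag of the right (rack -y) tray in its socket, rad: 0 level, growing as it dips; springs back when let go. The pivot lies 145 mm behind the tray's middle (0.01 rad lowers the middle by 1.45 mm). All three read 0 until pressed. Under 8 N at the middle the sound tray stays below 0.035, the badly hooked ones pass 0.05.
- seat_mid (a joint): Sag of the middle tray in its socket, rad: 0 level, growing as it dips; springs back when let go. The pivot lies 145 mm behind the tray's middle (0.01 rad lowers the middle by 1.45 mm). All three read 0 until pressed. Under 8 N at the middle the sound tray stays below 0.035, the badly hooked ones pass 0.05.
- seat_left (a joint): Sag of the left (rack +y) tray in its socket, rad: 0 level, growing as it dips; springs back when let go. The pivot lies 145 mm behind the tray's middle (0.01 rad lowers the middle by 1.45 mm). All three read 0 until pressed. Under 8 N at the middle the sound tray stays below 0.035, the badly hooked ones pass 0.05.
- bottle: The sample bottle to be stored: round amber glass with a paper label and a BLUE screw cap, full, about 0.55 kg, standing upright. 150 mm tall; body 58 mm in diameter up to 85 mm, shoulder up to 106 mm, narrow neck, cap 38 mm in diameter from 116 to 150 mm height: lift it by the cap. Origin: centre of the underside, z up.
- spare_bottle: Bystander: the same kind of bottle with a WHITE cap, 58 mm in diameter, 150 mm tall. Origin: centre of the underside.
- cola: Bystander: waisted brown glass drink bottle, 60 mm in diameter, 190 mm tall. Origin: centre of the underside.
- can: Bystander: red drink can, 66 mm in diameter, 115 mm tall. Origin: centre of the underside.
- cup: Bystander: lidded paper cup, 88 mm across the rim, 130 mm tall. Origin: centre of the underside.
- crown_cap: Bystander: red crown cap lying on the table, 30 mm in diameter, 6 mm thick. Origin: centre of the underside.
- tray_left: The left (rack +y) tray: a white sheet-steel leaf held at its rear end only, 90 x 135 mm, 3 mm thick, 6 mm lips on both sides and front (84 mm between side lips). Origin: rear edge, mid thickness, axes as the rack's. A badly hooked tray gives softly, about 0.6 N per mm at its middle, for 7 mm or more; the sound one too for its first 0.5 to 3.5 mm (differs each time), then takes about 5 N per mm.
- spot_left (a point): The middle of the left (rack +y) tray on its upper face: mid-span, where to press and where the bottle goes. About 130 mm above the table; 70 mm in front of the rail.
- tray_mid: The middle tray: a white sheet-steel leaf held at its rear end only, 90 x 135 mm, 3 mm thick, 6 mm lips on both sides and front (84 mm between side lips). Origin: rear edge, mid thickness, axes as the rack's. A badly hooked tray gives softly, about 0.6 N per mm at its middle, for 7 mm or more; the sound one too for its first 0.5 to 3.5 mm (differs each time), then takes about 5 N per mm.
- spot_mid (a point): The middle of the middle tray on its upper face: mid-span, where to press and where the bottle goes. About 130 mm above the table; 70 mm in front of the rail.
- tray_right: The right (rack -y) tray: a white sheet-steel leaf held at its rear end only, 90 x 135 mm, 3 mm thick, 6 mm lips on both sides and front (84 mm between side lips). Origin: rear edge, mid thickness, axes as the rack's. A badly hooked tray gives softly, about 0.6 N per mm at its middle, for 7 mm or more; the sound one too for its first 0.5 to 3.5 mm (differs each time), then takes about 5 N per mm.
- spot_right (a point): The middle of the right (rack -y) tray on its upper face: mid-span, where to press and where the bottle goes. About 130 mm above the table; 70 mm in front of the rail.
Not all that is in view belongs to the job. What is shaped like the bottle but green or yellow is not meant.

How it is judged:
By the outcome, as a careful person would: the job done as asked, in the order asked, and still so for the second after the job is handed in, with the robot touching nothing.
It also fails if it takes over 72 s, if anything falls off the work surface, if the arm or the gripper's body presses on something with over 40 N, if the wrist force passes 120 N, or if a joint passes its speed limit or range.

### The arm

A 6-joint arm with a two-finger parallel gripper is mounted at the origin on the work surface. World frame = base frame: x ahead of the robot, y to its left, z up, the work surface at z = 0. Lengths are in mm, angles in rad, forces in N, time in s.
With the tool pointing down it reaches from about 350 to 875 mm from the base axis. Payload 4.2 kg.
Tool frame: the origin (TCP) lies at the very end of the fingers, on their centre line; the grasp point (between the pads) lies 19 mm behind it (pinch_z is the distance from the TCP to the grasp point, in mm); z points along the fingers, y is the line along which they close (so a half turn about z gives the same grasp; the last joint's range is limited). The gripper opens to 85 mm and grips with 20 to 120 N. Pads are 22 mm wide; open, the fingers measure 114 mm over their backs; the gripper's body (76 mm by 85 mm) begins 54 mm behind the grasp point. The pads swing forward as they close: fully open they stand 13 mm farther back than shut.
Start: joints at [1.425, 0.385, 0.008, 0, -1.194, -0.259], TCP at [246.113, 574.48, 231.312] pointing down, gripper open.
Joint ranges: [-3.14, 3.14], [-1.21, 2.06], [-1.07, 1.41], [-3.16, 2.05], [-2.99, -0.16], [-3.1, 3.1]. Speed limits (rad/s): [2.79, 2.79, 3.14, 3.14, 3.14, 3.14].

### API

Orientations are given as a unit quaternion [x, y, z, w].
In Python, from bench import * gives the robot as it stands.
- The arm moves only by the tool arm_command, never from a script. Its argument "steps" is one flat list of numbers, 4 for each row, row after row: the shift along the tool's x, y, z in m, then the turn about the tool's z in rad. In form: [tx, ty, tz, roll, tx, ty, tz, roll, ...]. A call has 1 to 20 rows; each row shifts and turns the commanded pose from where the row before left it, along the tool's axes as they then stand; what a row does not reach is not made up. A row lasts 1/8 s, in which the tool goes at most 62.5 mm and 10.7 degrees, less where a joint would pass 70% of its speed; a pose out of reach is approached as far as the arm can. A call with a gripper value outside its range is refused whole. "grip" is the finger opening in m, from 0 to 0.0854, set as the call begins (left out, the last holds). The fingers move at their own pace and stop on an object; the grip force is fixed at half the most. Time passes only in rows, so rows that do not move let the fingers close. It gives the time, the measured TCP pose, the force, the opening and the grip force at its end, in the units of the state.
- read_state(): the state, without advancing time (a new reading comes with each control period).
- get_image(name): name is "scene" or "side" or "wrist"; returns the picture (480x640x3 uint8, red, green, blue); there is no depth.
- get_calibration(name): a dict with "camera_matrix" (3x3 intrinsics, pixels), "cam_to_world" (4x4, takes a point from camera to world coordinates). Camera axes: x right, y down, z forward; pixel columns grow to the right and rows downward; lengths in mm; the calibration is good to about 2 mm. A picture is of the moment at which its call begins: read the wrist's pose just before it. get_calibration takes no time and is no camera call; for the wrist camera it gives the pose at the moment of the call.
- job_done(): hands the job in; it is judged then, once.
The state is a dict: "clock": time; "joints": joint angles; "joint_vel": joint speeds; "joint_efforts": joint torques, N m; "position": TCP position; "ee_rot": TCP orientation; "contact_force": force on the tool from outside, world axes, zero at the start; "wrist_torque": the same for the moment, N m; "gripper_width": finger opening in mm; "grasp_force": force on a finger pad.
Only numpy, scipy, OpenCV 4.12 (cv2) and the standard library are available. Lean on these libraries where they do the work, as an engineer would, in place of code of your own. Each camera call takes 0.05 s, during which the arm holds its last target. There are 200 camera calls.

## Working session

There is one attempt and no reset: what is moved stays moved. The work goes in short steps, Python scripts to look and compute and a tool call to move; the robot and the scene stay as the last step left them, time stands still between calls to the robot, and variables do not carry over. Pictures are saved under pics/ and viewed, at most 10 in all, crops included, and the job is handed in when it is done.

Besides the shell and the picture viewer there is one more tool, called after "Request:" as a command line: name --argument value ..., lists and objects as JSON in quotes. arm_command: Moves the arm, as the interface text tells. Its arguments: {"type":"object","properties":{"steps":{"type":"array","items":{"type":"number"}},"grip":{"type":"number"}},"required":["steps"]}

```bash
mkdir -p pics; python3 - <<'E'
from bench import *
import cv2,numpy as np
s=read_state();print(s)
ims=[]
for n in("scene","side"):
    im=get_image(n);cv2.imwrite(f"pics/{n}0.png",im[:,:,::-1])
    c=get_calibration(n);print(n,np.round(c["camera_matrix"],1).tolist(),np.round(c["cam_to_world"],3).tolist())
E
ls
```

```text
{'clock': 0.0, 'joints': array([ 1.42459989e+00,  3.85559266e-01,  6.60029022e-03, -5.15676887e-04,
       -1.19396761e+00, -2.58599371e-01]), 'joint_vel': array([ 0.00066189,  0.00105332,  0.00105253, -0.00076712,  0.00068281,
        0.00040567]), 'joint_efforts': array([ 1.06273109e-05, -3.92287123e+01,  1.88398308e+01,  4.18614417e+00,
       -4.64095589e-03,  3.90541018e-06]), 'position': array([245.89221277, 573.95702555, 230.20746484]), 'ee_rot': array([ 9.79567659e-01, -2.01111931e-01, -1.79437783e-04,  1.07690644e-03]), 'contact_force': array([-0.34270809,  0.20709315, -0.20781776]), 'wrist_torque': array([-0.03879837, -0.02301348,  0.02631203]), 'grasp_force': 0.0, 'gripper_width': 85.49255506423292}
scene [[454.1, 0.0, 313.8], [0.0, 454.1, 239.2], [0.0, 0.0, 1.0]] [[-0.446, 0.669, -0.595, 1340.097], [0.895, 0.319, -0.312, 415.412], [-0.019, -0.672, -0.741, 1104.485], [0.0, 0.0, 0.0, 1.0]]
side [[458.6, 0.0, 325.4], [0.0, 458.6, 239.0], [0.0, 0.0, 1.0]] [[0.703, -0.445, 0.554, -97.229], [-0.711, -0.438, 0.55, -643.985], [-0.002, -0.781, -0.624, 813.89], [0.0, 0.0, 0.0, 1.0]]
pics
```

View pics/scene0.png

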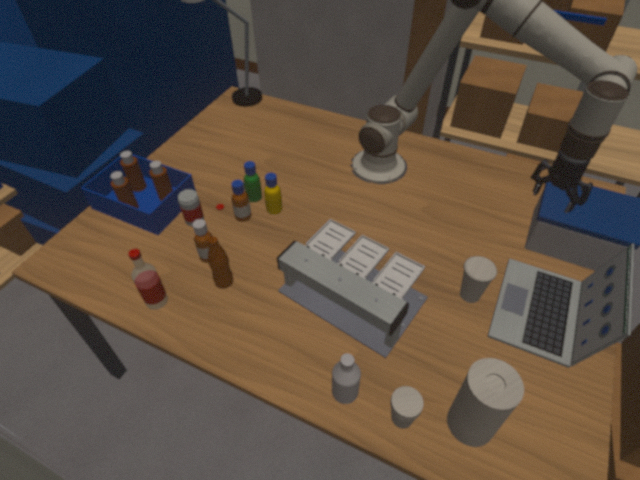

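View pics/side0.png

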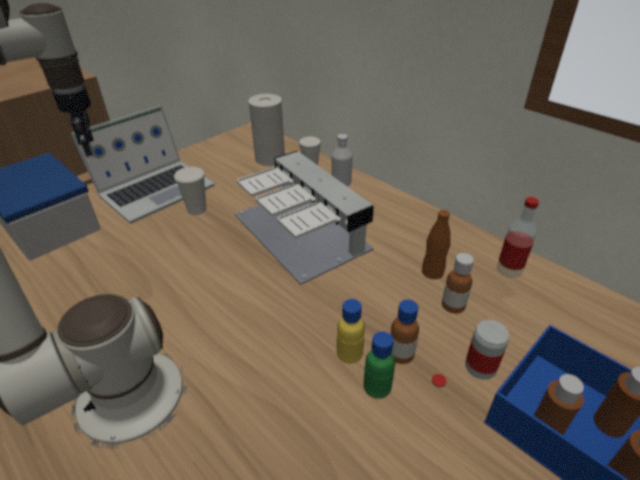

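The scene picture shows three blue-capped bottles: amber at (240,187), green at (250,168) and yellow at (272,180). In the side picture they are at (407,310), (382,343) and (352,308). The amber one is wanted. The white-capped ambers at (202,228) in the scene and in the blue crate are not. The trays are at (331,240), (365,257) and (400,275) in the scene, and (265,180), (287,198) and (310,218) in the side.

```bash
cat > h.py <<'E'
from bench import *
import cv2,numpy as np
def ray(n,p,c=None):
    c=c or get_calibration(n);T=np.array(c["cam_to_world"]);d=T[:3,:3]@np.linalg.solve(np.array(c["camera_matrix"]),[p[0],p[1],1.])
    return T[:3,3],d/np.linalg.norm(d)
def plane(n,p,z,c=None):
    o,d=ray(n,p,c);return o+d*(z-o[2])/d[2]
def tri(r1,r2):
    (a,u),(b,v)=r1,r2;t=np.linalg.lstsq(np.c_[u,-v],b-a,rcond=None)[0]
    P,Q=a+u*t[0],b+v*t[1];return (P+Q)/2,np.linalg.norm(P-Q)
def blobs(m,lo=40):
    n,l,st,ce=cv2.connectedComponentsWithStats(m.astype(np.uint8));
    return [(st[i],ce[i],(l==i)) for i in range(1,n) if st[i][4]>=lo]
E
python3 - <<'E'
from h import *
S={n:cv2.imread(f"pics/{n}0.png") for n in("scene","side")}
box={"scene":(220,150,300,220),"side":(330,290,430,370)}
tb={"scene":(300,215,430,305),"side":(230,160,345,240)}
for n,im in S.items():
    hsv=cv2.cvtColor(im,cv2.COLOR_BGR2HSV);H,s,v=cv2.split(hsv)
    x0,y0,x1,y1=box[n];R=np.zeros(H.shape,bool);R[y0:y1,x0:x1]=1
    for st,ce,l in blobs(R&(abs(H.astype(int)-112)<12)&(s>130),20):print(n,"cap",st,ce.round(1))
    x0,y0,x1,y1=tb[n];R[:]=0;R[y0:y1,x0:x1]=1
    w=R&(v>165)&(s<40); w=cv2.morphologyEx(w.astype(np.uint8),cv2.MORPH_CLOSE,np.ones((3,3)))
    for st,ce,l in blobs(w,80):
        c=cv2.findContours(l.astype(np.uint8),0,2)[0][0]
        h=cv2.convexHull(c);q=cv2.approxPolyDP(h,6,True)[:,0].tolist()
        print(n,"tray",st,ce.round(1),q)
a=[cv2.resize(S[n][y0:y1,x0:x1],None,fx=3.2,fy=3.2,interpolation=2) for n,(x0,y0,x1,y1) in (("scene",(220,150,445,350)),)]
b=cv2.resize(S["side"][160:370,225:450],None,fx=3.2,fy=3.2,interpolation=2)
cv2.imwrite("pics/c1.png",cv2.resize(np.vstack([cv2.resize(a[0],(b.shape[1],a[0].shape[0]))]),None,fx=1,fy=.9) if 0 else cv2.resize(b,(640,598)))
E
```

```text
scene cap [245 162   9   7  45] [249. 165.]
scene cap [266 174   9   6  47] [270.4 176.6]
scene cap [233 181   9   7  51] [236.9 183.9]
side cap [343 300  18  22 329] [351.4 310.3]
side cap [399 301  18  22 332] [407.4 311.3]
side cap [373 332  20  26 426] [382.1 344.5]
side tray [241 169  48  24 540] [264.  180.5] [[288, 178], [252, 192], [241, 182], [277, 169]]
side tray [260 186  52  26 680] [284.7 198.5] [[311, 197], [275, 211], [260, 201], [295, 186]]
side tray [281 204  56  31 828] [307.8 218.7] [[336, 217], [296, 234], [281, 220], [318, 204]]
```

View pics/c1.png

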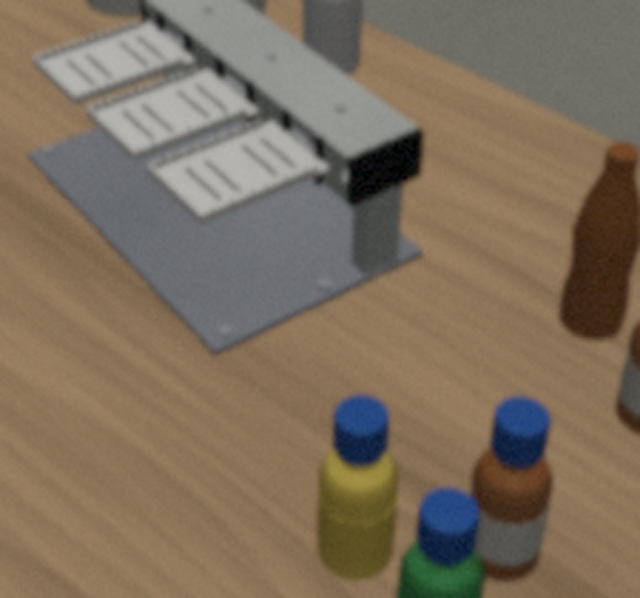

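The crop confirms the wanted amber bottle with a label, cap at about (520,425) in the crop. The yellow bottle stands left of it and the green one in front. The three trays are clear, with slots front and rear of the middle.

```bash
python3 - <<'E'
from h import *
S={n:cv2.imread(f"pics/{n}0.png") for n in("scene","side")}
im=S["scene"];H,s,v=cv2.split(cv2.cvtColor(im,cv2.COLOR_BGR2HSV))
print(v[240,331],s[240,331])
R=np.zeros(H.shape,bool);R[215:305,300:430]=1
w=cv2.morphologyEx((R&(v>130)&(s<50)).astype(np.uint8),cv2.MORPH_CLOSE,np.ones((3,3)))
for st,ce,l in blobs(w,80):
    c=cv2.findContours(l.astype(np.uint8),0,2)[0][0]
    print(st,ce.round(1),cv2.approxPolyDP(cv2.convexHull(c),5,True)[:,0].tolist())
r=lambda a,b:tri(ray("scene",a),ray("side",b))
for nm,a,b in(("amber",(236.9,183.9),(407.4,311.3)),("yellow",(270.4,176.6),(351.4,310.3)),("green",(249,165),(382.1,344.5))):print(nm,*r(a,b))
for q in([[288,178],[252,192],[241,182],[277,169]],[[311,197],[275,211],[260,201],[295,186]],[[336,217],[296,234],[281,220],[318,204]]):
    P=np.array([plane("side",p,130) for p in q]);print(P[:,:2].round(0).tolist(),P.mean(0).round(1),[np.linalg.norm(P[i]-P[i-1]).round(0) for i in range(4)])
# other obstacles, approx axis at base
for nm,p,z in(("cola top",(442,214),190),("spare cap",(463,261),150),("can top",(491,333),115),("cup",(190,172),130)):print(nm,plane("side",p,z).round(0))
b=cv2.resize(im[150:345,220:430],None,fx=3,fy=3,interpolation=2);cv2.imwrite("pics/c2.png",b)
E
```

```text
165 25
[ 300  220   54   65 1663] [324.3 251.1] [[353, 233], [336, 284], [300, 269], [300, 249], [329, 220]]
[ 340  238   48   43 1083] [362.2 257.1] [[359, 238], [387, 249], [363, 280], [340, 262]]
[ 371  254   53   51 1473] [395.7 279.2] [[423, 266], [401, 302], [377, 304], [371, 284], [394, 254]]
amber [ 454.11656117 -324.53335959  138.20082449] 1.2780468088384564
yellow [ 377.45033086 -244.19709424  139.24638811] 0.27908509813720345
green [ 355.13130664 -340.57153838  138.77147856] 0.38143770124252846
[[634.0, 232.0], [515.0, 247.0], [526.0, 311.0], [645.0, 293.0]] [580.1 270.9 130. ] [np.float64(62.0), np.float64(119.0), np.float64(64.0), np.float64(120.0)]
[[612.0, 114.0], [501.0, 133.0], [503.0, 197.0], [619.0, 186.0]] [558.6 157.6 130. ] [np.float64(72.0), np.float64(112.0), np.float64(64.0), np.float64(116.0)]
[[592.0, 2.0], [474.0, 23.0], [486.0, 92.0], [601.0, 77.0]] [538.4  48.7 130. ] [np.float64(75.0), np.float64(120.0), np.float64(70.0), np.float64(117.0)]
cola top [ 714. -223.  190.]
spare cap [ 648. -327.  150.]
can top [ 541. -463.  115.]
cup [455. 462. 130.]
```

View pics/c2.png

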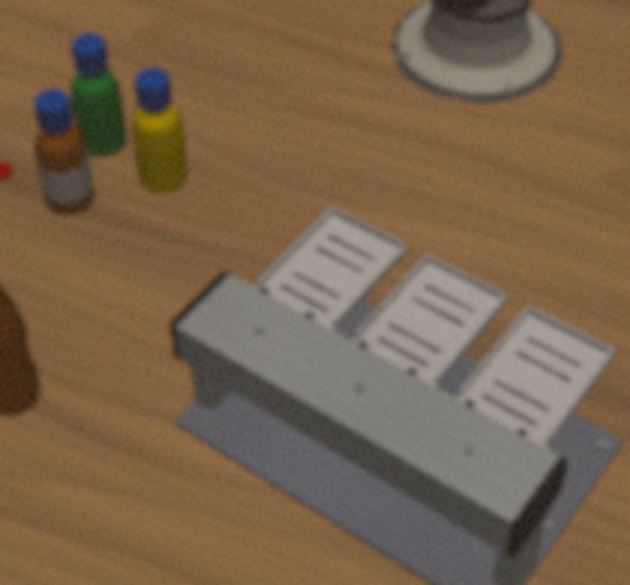

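Scene crop confirms amber bottle with blue cap at (53,105) in the crop; tray front corners read (333,208)/(406,243), (428,257)/(506,296), (531,309)/(614,350); rail top front edge runs (226,273)–(565,458).

```bash
python3 - <<'E'
from h import *
sc=lambda p:(p[0]/3+219.7,p[1]/3+149.7)
sd=lambda p:(p[0]/2.8444+224.7,p[1]/2.8476+159.7)
for nm,a,b in(("R1",(333,208),(150,168)),("R2",(406,243),(205,217)) ,("M1",(428,257),(90,112)),("M2",(506,296),(135,153)),("L1",(531,309),(35,60)),("L2",(614,350),(77,98))):
    # pairing for side decided by plane projections
    print(nm,plane("scene",sc(a),134).round(0),plane("side",sd(b),134).round(0))
A=[plane("scene",sc(p),150) for p in((226,273),(565,458),(512,520),(178,322))]
print(np.round(A,0).tolist(),[np.linalg.norm(A[i]-A[i-1]).round() for i in range(4)])
B=[plane("side",sd(p),150) for p in((346,160),(418,128),)];print(np.round(B,0))
E
```

```text
R1 [465.  16. 134.] [480.  99. 134.]
R2 [478. 101. 134.] [467.  12. 134.]
M1 [486. 127. 134.] [499. 207. 134.]
M2 [501. 212. 134.] [485. 126. 134.]
L1 [506. 239. 134.] [519. 318. 134.]
L2 [520. 323. 134.] [505. 234. 134.]
[[601.0, -32.0, 150.0], [663.0, 322.0, 150.0], [739.0, 303.0, 150.0], [674.0, -43.0, 150.0]] [np.float64(73.0), np.float64(360.0), np.float64(78.0), np.float64(352.0)]
[[594. -31. 150.]
 [675. -44. 150.]]
```

Both views agree on the tray corners to about 3 mm at z≈134, so the height is right. Tray middles are L(580,267), M(560,156) and R(540,45), and the rack yaw is -0.178. I'm moving above the left tray with the fingers shut.

Request:
arm_command --steps '[0.0428, 0.0152, 0.003, -0.0227, 0.0428, 0.0152, 0.003, 0, 0.0428, 0.0152, 0.003, 0, 0.0428, 0.0152, 0.003, 0, 0.0428, 0.0152, 0.003, 0, 0.0428, 0.0152, 0.003, 0, 0.0428, 0.0152, 0.003, 0, 0.0428, 0.0152, 0.003, 0, 0.0428, 0.0152, 0.003, 0, 0.0428, 0.0152, 0.003, 0, 0, 0, 0, -0.1, 0, 0, 0, -0.1, 0, 0, 0, 0]' --grip 0

```text
clock: 1.72
position: [585.7, 272.8, 200.7]
ee_rot: [0.996, -0.092, -0.0, 0.0]
contact_force: [-0.4, 0.1, -0.3]
gripper_width: -0.4
grasp_force: 0.0
```

```bash
cat >> h.py <<'E'
from scipy.spatial.transform import Rotation as Ro
def togo(x,y,z,yaw=None):
    s=read_state();R=Ro.from_quat(s["ee_rot"]);m=R.as_matrix();d=m.T@(np.array([x,y,z])-s["position"])
    cy=np.arctan2(m[1,0],m[0,0]);print("t",round(s["clock"],2),"pos",s["position"].round(1),"tool delta mm",d.round(1),"yaw",cy.round(3),"roll",None if yaw is None else round(cy-yaw,3),"toolz",m[:,2].round(4),"F",s["contact_force"].round(2),"w",round(s["gripper_width"],1),"gf",round(s["grasp_force"],1))
E
python3 - <<'E'
from h import *
togo(580.5,267,140,-.178)
cv2.imwrite("pics/w1.png",get_image("wrist")[:,:,::-1])
E
```

```text
t 1.73 pos [585.7 272.8 200.7] tool delta mm [-4.   6.6 60.7] yaw -0.184 roll -0.006 toolz [-1.1e-03 -6.0e-04 -1.0e+00] F [-0.35  0.11 -0.26] w -0.4 gf 0.0
```

View pics/w1.png

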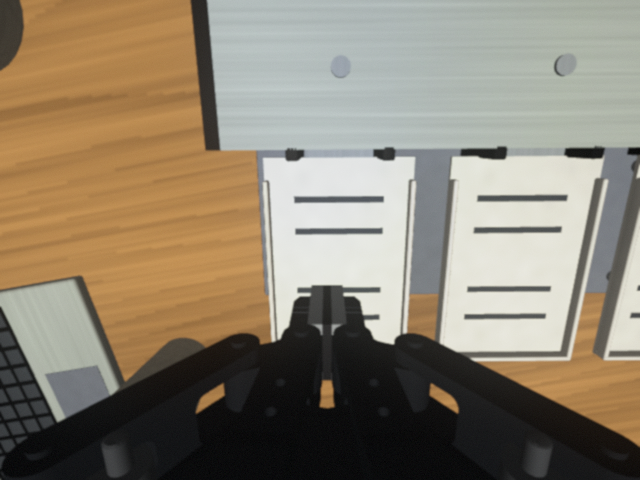

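The wrist view shows the left tray under the fingers with slots at (339,231) and (339,290), and the middle tray's slots at (518,230) and (510,289). The yaw aligns with the rail.

```bash
python3 - <<'E'
from h import *
c=get_calibration("wrist")
for nm,ps in(("L",[(338.5,199.5),(338.5,231),(339,290),(339,317)]),("M",[(522.5,198),(518,230),(510,288.5),(505.5,316)])):
    P=np.array([plane("wrist",p,130,c) for p in ps]);print(nm,P[:,:2].round(1).tolist(),P.mean(0).round(1),P[1:3].mean(0).round(1))
P=np.array([plane("wrist",p,150,c) for p in((218,149),(600,149))]);print(P.round(1), )
for p in((441,354),(571,358)):print(plane("wrist",p,131,c).round(1))
E
```

```text
L [[619.4, 258.8], [599.8, 262.2], [560.4, 268.9], [541.0, 272.3]] [580.1 265.5 130. ] [580.1 265.5 130. ]
M [[599.7, 148.3], [579.9, 151.7], [540.9, 158.3], [521.3, 162.1]] [560.5 155.1 130. ] [560.4 155.  130. ]
[[661.  317.2 150. ]
 [623.8 117.4 150. ]]
[500.7 207.7 131. ]
[481.  119.3 131. ]
```

Request:
arm_command --steps '[-0.0022, 0.0041, 0.02, -0.006, -0.0021, 0.0041, 0.02, 0, 0, 0, 0.016, 0, 0, 0, 0.008, 0, 0, 0, 0.002, 0, 0, 0, 0, 0]'

```text
clock: 2.52
position: [580.6, 266.1, 135.8]
ee_rot: [0.996, -0.088, 0.0, -0.0]
contact_force: [-0.3, -0.5, 0.4]
gripper_width: 0.3
grasp_force: 0.0
```

Request:
arm_command --steps '[0, 0, 0.001, 0, 0, 0, 0.001, 0, 0, 0, 0.001, 0, 0, 0, 0.001, 0, 0, 0, 0.001, 0, 0, 0, 0, 0]'

```text
clock: 3.28
position: [580.2, 265.8, 130.3]
ee_rot: [0.996, -0.088, -0.0, 0.0]
contact_force: [0.2, 0.0, -0.3]
gripper_width: -0.1
grasp_force: 0.0
```

Request:
arm_command --steps '[0, 0, 0.001, 0, 0, 0, 0, 0]'

```text
clock: 3.52
position: [580.2, 265.8, 129.4]
ee_rot: [0.996, -0.088, 0.0, -0.0]
contact_force: [-0.6, 0.1, 0.6]
gripper_width: 0.2
grasp_force: 0.4
```

Request:
arm_command --steps '[0, 0, 0.001, 0, 0, 0, 0.001, 0, 0, 0, 0, 0]'

```text
clock: 3.9
position: [580.3, 265.8, 127.5]
ee_rot: [0.996, -0.088, 0.0, -0.0]
contact_force: [-0.3, -0.8, 1.7]
gripper_width: -0.3
grasp_force: 1.0
```

Request:
arm_command --steps '[0, 0, 0.001, 0, 0, 0, 0, 0]'

```text
clock: 4.15
position: [580.3, 265.8, 126.5]
ee_rot: [0.996, -0.088, 0.0, -0.0]
contact_force: [0.1, -0.1, 2.4]
gripper_width: -0.2
grasp_force: 1.3
```

Request:
arm_command --steps '[0, 0, 0.001, 0, 0, 0, 0, 0]'

```text
clock: 4.4
position: [580.3, 265.8, 125.4]
ee_rot: [0.996, -0.088, 0.0, -0.0]
contact_force: [-1.8, -0.3, 2.9]
gripper_width: -0.1
grasp_force: 1.5
```

Request:
arm_command --steps '[0, 0, 0.001, 0, 0, 0, 0, 0]'

```text
clock: 4.65
position: [580.3, 265.8, 124.4]
ee_rot: [0.996, -0.088, 0.0, -0.0]
contact_force: [-0.9, 0.1, 3.5]
gripper_width: 0.1
grasp_force: 1.8
```

Request:
arm_command --steps '[0, 0, 0.001, 0, 0, 0, 0, 0]'

```text
clock: 4.9
position: [580.4, 265.8, 123.5]
ee_rot: [0.996, -0.088, 0.0, -0.0]
contact_force: [-0.5, -1.3, 4.4]
gripper_width: -0.1
grasp_force: 2.1
```

The left tray gives 7 mm at a steady 0.6 N/mm with no stop, so it sags. On to the middle tray.

Request:
arm_command --steps '[0, 0, -0.01, 0, 0, 0, -0.0165, 0, 0, 0.0376, 0, 0, 0, 0.0376, 0, 0, 0, 0.0374, 0, 0, 0, 0, 0.015, 0, 0, 0, 0.003, 0, 0, 0, 0, 0]'

```text
clock: 5.9
position: [560.6, 155.7, 131.5]
ee_rot: [0.996, -0.087, -0.0, 0.0]
contact_force: [0.1, -0.6, 0.1]
gripper_width: 0.2
grasp_force: 0.0
```

Request:
arm_command --steps '[0, 0, 0.001, 0, 0, 0, 0.001, 0, 0, 0, 0.001, 0, 0, 0, 0, 0]'

```text
clock: 6.4
position: [560.7, 155.2, 129.0]
ee_rot: [0.996, -0.088, 0.0, -0.0]
contact_force: [0.3, 0.4, 0.3]
gripper_width: 0.2
grasp_force: 0.5
```

Request:
arm_command --steps '[0, 0, 0.001, 0, 0, 0, 0, 0]'

```text
clock: 6.65
position: [560.7, 155.1, 128.0]
ee_rot: [0.996, -0.088, 0.0, -0.0]
contact_force: [-0.6, 1.3, 2.5]
gripper_width: -0.2
grasp_force: 0.8
```

Request:
arm_command --steps '[0, 0, 0.001, 0, 0, 0, 0, 0]'

```text
clock: 6.9
position: [560.7, 155.1, 127.0]
ee_rot: [0.996, -0.088, 0.0, -0.0]
contact_force: [0.5, 1.4, 2.1]
gripper_width: -0.5
grasp_force: 1.1
```

Request:
arm_command --steps '[0, 0, 0.001, 0, 0, 0, 0, 0]'

```text
clock: 7.15
position: [560.7, 155.1, 126.0]
ee_rot: [0.996, -0.088, 0.0, -0.0]
contact_force: [0.6, 0.6, 2.5]
gripper_width: 0.2
grasp_force: 1.4
```

Request:
arm_command --steps '[0, 0, 0.0008, 0, 0, 0, 0, 0]'

```text
clock: 7.4
position: [560.7, 155.0, 125.2]
ee_rot: [0.996, -0.088, 0.0, -0.0]
contact_force: [0.9, 2.1, 3.1]
gripper_width: -0.1
grasp_force: 1.6
```

Request:
arm_command --steps '[0, 0, 0.001, 0, 0, 0, 0, 0]'

```text
clock: 7.65
position: [560.7, 155.0, 124.2]
ee_rot: [0.996, -0.088, 0.0, -0.0]
contact_force: [0.3, 2.1, 4.4]
gripper_width: -0.0
grasp_force: 1.9
```

Request:
arm_command --steps '[0, 0, 0.001, 0, 0, 0, 0, 0]'

```text
clock: 7.9
position: [560.7, 155.0, 123.2]
ee_rot: [0.996, -0.088, 0.0, -0.0]
contact_force: [0.4, 1.2, 4.6]
gripper_width: 0.1
grasp_force: 2.2
```

The middle tray is soft too, so it should be the right one. I still need to press it to confirm and hold.

Request:
arm_command --steps '[0, 0, -0.01, 0, 0, 0, -0.0165, 0, 0, 0.0375, 0, 0, 0, 0.0375, 0, 0, 0, 0.0373, 0, 0, 0, 0, 0.015, 0, 0, 0, 0.003, 0, 0, 0, 0, 0]'

```text
clock: 8.9
position: [540.8, 45.0, 131.2]
ee_rot: [0.996, -0.087, -0.0, 0.0]
contact_force: [-0.4, -0.2, 0.3]
gripper_width: -0.1
grasp_force: 0.0
```

Request:
arm_command --steps '[0, 0, 0.001, 0, 0, 0, 0.001, 0, 0, 0, 0, 0]'

```text
clock: 9.28
position: [541.0, 44.7, 129.7]
ee_rot: [0.996, -0.088, 0.0, -0.0]
contact_force: [0.4, 0.7, 1.0]
gripper_width: 0.3
grasp_force: 0.3
```

Request:
arm_command --steps '[0, 0, 0.001, 0, 0, 0, 0, 0]'

```text
clock: 9.52
position: [541.1, 44.6, 128.8]
ee_rot: [0.996, -0.088, 0.0, -0.0]
contact_force: [-0.3, 1.4, 0.7]
gripper_width: -0.2
grasp_force: 0.8
```

Request:
arm_command --steps '[0, 0, 0.0005, 0, 0, 0, 0, 0]'

```text
clock: 9.78
position: [541.1, 44.6, 128.4]
ee_rot: [0.996, -0.088, 0.0, -0.0]
contact_force: [-0.3, 1.1, 3.4]
gripper_width: 0.0
grasp_force: 1.5
```

Stiffening. Small steps now.

Request:
arm_command --steps '[0, 0, 0.0006, 0, 0, 0, 0, 0]'

```text
clock: 10.02
position: [541.0, 44.5, 127.8]
ee_rot: [0.996, -0.088, 0.0, -0.0]
contact_force: [-1.6, 1.9, 5.7]
gripper_width: -0.3
grasp_force: 2.5
```

Request:
arm_command --steps '[0, 0, 0.0004, 0, 0, 0, 0, 0]'

```text
clock: 10.28
position: [541.0, 44.5, 127.5]
ee_rot: [0.996, -0.088, 0.0, -0.0]
contact_force: [-0.8, 2.3, 5.9]
gripper_width: -0.0
grasp_force: 3.0
```

Request:
arm_command --steps '[0, 0, 0.0004, 0, 0, 0, 0, 0]'

```text
clock: 10.52
position: [541.1, 44.5, 127.3]
ee_rot: [0.996, -0.088, 0.0, -0.0]
contact_force: [-1.9, 1.6, 7.0]
gripper_width: 0.1
grasp_force: 3.5
```

Request:
arm_command --steps '[0, 0, 0.0001, 0, 0, 0, 0, 0, 0, 0, 0, 0, 0, 0, 0, 0, 0, 0, 0, 0, 0, 0, 0, 0, 0, 0, 0, 0, 0, 0, 0, 0, 0, 0, 0, 0, 0, 0, 0, 0]'

```text
clock: 11.78
position: [541.0, 44.5, 127.3]
ee_rot: [0.996, -0.088, 0.0, -0.0]
contact_force: [-1.9, 2.0, 7.4]
gripper_width: 0.0
grasp_force: 3.6
```

```bash
python3 - <<'E'
from h import *
togo(541,44.5,200,-.178)
E
```

```text
t 11.78 pos [541.   44.5 127.3] tool delta mm [  0.   -0.  -72.7] yaw -0.176 roll 0.002 toolz [ 9.e-04  1.e-04 -1.e+00] F [-1.93  1.98  7.37] w 0.0 gf 3.6
```

Firm at about 3 mm. A tiny bit more, to sit at 8 N for a full second.

Request:
arm_command --steps '[0, 0, 0.0002, 0, 0, 0, 0, 0, 0, 0, 0, 0, 0, 0, 0, 0, 0, 0, 0, 0, 0, 0, 0, 0, 0, 0, 0, 0, 0, 0, 0, 0, 0, 0, 0, 0, 0, 0, 0, 0, 0, 0, 0, 0]'

```text
clock: 13.15
position: [541.1, 44.5, 127.2]
ee_rot: [0.996, -0.088, 0.0, -0.0]
contact_force: [-1.6, 1.7, 8.0]
gripper_width: -0.0
grasp_force: 3.8
```

Request:
arm_command --steps '[0, 0, -0.013, 0, 0, 0, -0.05, 0, 0, 0, -0.05, 0, -0.01, 0.0475, 0, 0, -0.01, 0.0475, 0, 0, -0.01, 0.0475, 0, 0, -0.01, 0.0475, 0, 0, -0.01, 0.0475, 0, 0, -0.01, 0.0475, 0, 0, -0.01, 0.0475, 0, 0, -0.01, 0.0475, 0, 0, 0, 0, 0, 0, 0, 0, 0, 0]'

```text
clock: 14.78
position: [394.9, -315.7, 239.0]
ee_rot: [0.996, -0.088, -0.0, -0.0]
contact_force: [-0.0, 0.6, -0.6]
gripper_width: 0.3
grasp_force: 0.0
```

Request:
arm_command --steps '[0, 0, 0, 0, 0, 0, 0, 0, 0, 0, 0, 0, 0, 0, 0, 0]' --grip 0.085

```text
clock: 15.28
position: [395.7, -315.4, 239.4]
ee_rot: [0.996, -0.088, 0.0, 0.0]
contact_force: [-0.2, 0.4, -0.3]
gripper_width: 72.6
grasp_force: 0.0
```

```bash
python3 - <<'E'
from h import *
togo(452,-325,200,-.178)
c=get_calibration("wrist");im=get_image("wrist")[:,:,::-1].copy();cv2.imwrite("pics/w2.png",im)
H,s,v=cv2.split(cv2.cvtColor(im,cv2.COLOR_BGR2HSV))
for st,ce,l in blobs((abs(H.astype(int)-112)<12)&(s>130)&(v>40),300):print(st,ce.round(1),plane("wrist",ce,150,c).round(1))
E
```

```text
t 15.28 pos [ 395.7 -315.4  239.4] tool delta mm [57.1 -0.4 39.4] yaw -0.175 roll 0.003 toolz [ 1.e-04 -0.e+00 -1.e+00] F [-0.15  0.44 -0.35] w 72.6 gf 0.0
[  522     0   118   129 11865] [573.4  65.9] [ 481.4 -481.6  150. ]
[ 290  121   59   61 2678] [318.9 151.3] [ 459.3 -322.1  150. ]
[ 203  253   55   48 1805] [229.1 276.8] [ 385.8 -244.1  150. ]
[ 338  260   53   51 2034] [364.9 285.4] [ 362.6 -337.7  150. ]
```

View pics/w2.png

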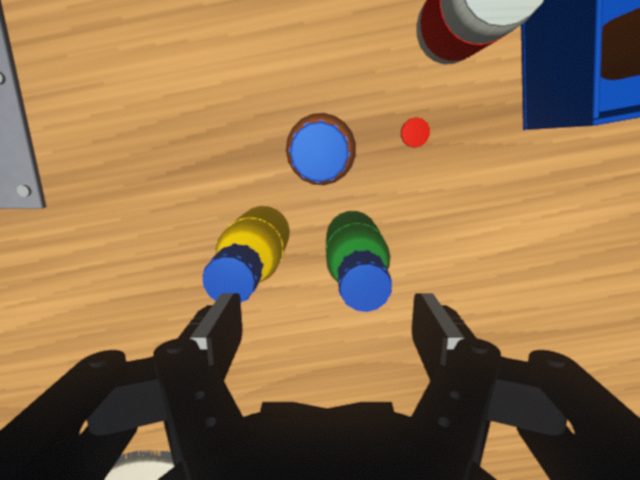

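The wrist view shows the amber bottle nearly straight below the camera with its blue cap at (319,151), yellow at (229,277), green at (365,285) and the crown cap at (415,132). I'll check the cap-top height across views.

```bash
python3 - <<'E'
from h import *
w=ray("wrist",(319.3,152))
print(tri(w,ray("side",(407.9,304.4))),tri(w,ray("scene",(237.4,182.2))),w[0].round(1))
print("depth by size",np.array(get_calibration("wrist")["camera_matrix"])[0,0]*38/60.5)
togo(459,-322.3,200,-.178)
E
```

```text
(array([ 458.21248506, -321.45518157,  152.10030037]), np.float64(2.3572970607255583)) (array([ 457.61845132, -321.19144743,  148.87215577]), np.float64(3.2515888067427943)) [ 464.2 -328.4  381.4]
depth by size 220.11068098902308
t 15.32 pos [ 395.6 -315.5  239.3] tool delta mm [63.6 -4.4 39.3] yaw -0.176 roll 0.002 toolz [-0.  0. -1.] F [-0.48  0.61  0.12] w 79.0 gf 0.0
```

Request:
arm_command --steps '[0.0316, -0.0023, 0, 0.002, 0.0316, -0.0023, 0, 0, 0, 0, 0.03, 0, 0, 0, 0.04, 0, 0, 0, 0.03, 0, 0, 0, 0.0255, 0, 0, 0, 0, 0, 0, 0, 0, 0]'

```text
clock: 16.32
position: [459.3, -322.8, 114.9]
ee_rot: [0.996, -0.089, 0.001, 0.0]
contact_force: [-0.1, 0.4, -0.4]
gripper_width: 85.0
grasp_force: 0.0
```

```bash
python3 - <<'E'
from h import *
togo(458.7,-322,114,-.178)
cv2.imwrite("pics/w3.png",get_image("wrist")[:,:,::-1])
E
```

```text
t 16.32 pos [ 459.3 -322.8  114.9] tool delta mm [-0.7 -0.7  0.9] yaw -0.178 roll 0.0 toolz [ 0.0015 -0.0011 -1.    ] F [-0.07  0.42 -0.42] w 85.0 gf 0.0
```

View pics/w3.png

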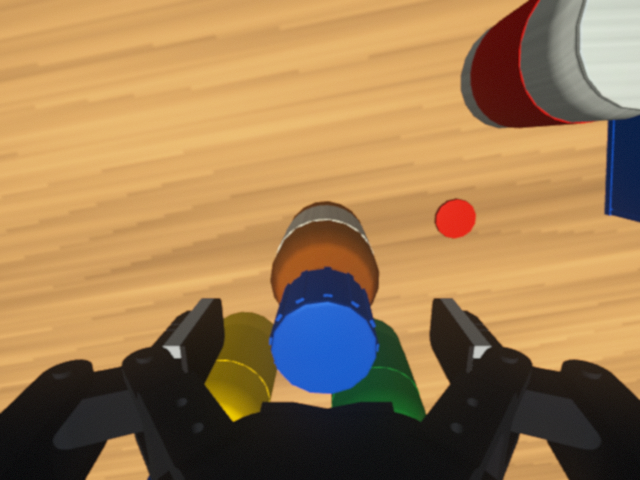

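The cap at (325,340) is centred between the pads (221 and 433). Closing the grip.

Request:
arm_command --steps '[0, 0, 0.001, 0, 0, 0, 0, 0, 0, 0, 0, 0, 0, 0, 0, 0, 0, 0, 0, 0, 0, 0, 0, 0, 0, 0, 0, 0, 0, 0, 0, 0]' --grip 0

```text
clock: 17.38
position: [458.9, -322.4, 113.5]
ee_rot: [0.996, -0.089, 0.001, 0.0]
contact_force: [-0.6, 2.2, 5.5]
gripper_width: 36.8
grasp_force: 60.4
```

Request:
arm_command --steps '[0, 0, -0.005, 0, 0, 0, -0.015, 0, 0, 0, 0, 0, 0, 0, 0, 0]'

```text
clock: 17.88
position: [458.2, -322.2, 132.6]
ee_rot: [0.996, -0.089, -0.0, -0.0]
contact_force: [-0.5, -0.2, -4.5]
gripper_width: 36.6
grasp_force: 60.6
```

```bash
python3 - <<'E'
from h import *
togo(541,44.5,330,-.178)
E
```

```text
t 17.88 pos [ 458.2 -322.2  132.6] tool delta mm [  16.3 -375.6 -197.3] yaw -0.178 roll -0.0 toolz [-4.e-04  6.e-04 -1.e+00] F [-0.49 -0.21 -4.49] w 36.6 gf 60.6
```

Request:
arm_command --steps '[0, 0, -0.02, 0, 0, 0, -0.04, 0, 0, 0, -0.045, 0, 0, 0, -0.035, 0, 0, 0, -0.017, 0, 0.0005, -0.012, 0, 0, 0.001, -0.025, 0, 0, 0.0015, -0.035, 0, 0, 0.0019, -0.042, 0, 0, 0.0019, -0.042, 0, 0, 0.0019, -0.042, 0, 0, 0.0019, -0.042, 0, 0, 0.0019, -0.042, 0, 0, 0.0014, -0.0355, 0, 0, 0.001, -0.028, 0, 0, 0.0009, -0.02, 0, 0, 0.0005, -0.0102, 0, 0, 0, 0, 0, 0, 0, 0, 0, 0]'

```text
clock: 20.25
position: [540.8, 43.8, 289.7]
ee_rot: [0.996, -0.089, -0.0, 0.0]
contact_force: [0.2, -0.2, -3.8]
gripper_width: 37.2
grasp_force: 61.2
```

```bash
python3 - <<'E'
from h import *
togo(540.9,44.5,243.5,-.178)
cv2.imwrite("pics/s4.png",cv2.resize(get_image("side")[60:260,200:400,::-1],None,fx=3,fy=3,interpolation=2))
E
```

```text
t 20.25 pos [540.8  43.8 289.7] tool delta mm [ 0.  -0.7 46.2] yaw -0.179 roll -0.001 toolz [-5.e-04 -3.e-04 -1.e+00] F [ 0.24 -0.22 -3.84] w 37.2 gf 61.2
```

View pics/s4.png

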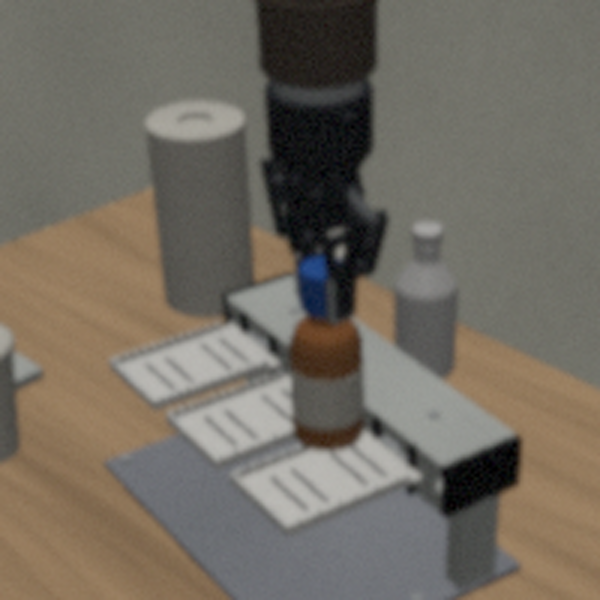

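The bottle hangs upright at (328,380) over the right tray. Lowering it.

Request:
arm_command --steps '[0, -0.0007, 0.012, 0, 0, 0, 0.016, 0, 0, 0, 0.01, 0, 0, 0, 0.004, 0, 0, 0, 0.002, 0, 0, 0, 0, 0]'

```text
clock: 21.05
position: [541.4, 45.3, 246.1]
ee_rot: [0.996, -0.089, 0.0, -0.0]
contact_force: [-0.5, 0.8, -4.5]
gripper_width: 36.8
grasp_force: 61.3
```

Request:
arm_command --steps '[0, 0, 0.001, 0, 0, 0, 0.001, 0, 0, 0, 0.001, 0, 0, 0, 0, 0]'

```text
clock: 21.55
position: [541.3, 45.2, 243.0]
ee_rot: [0.996, -0.089, 0.0, -0.0]
contact_force: [0.9, -0.4, -5.0]
gripper_width: 36.6
grasp_force: 61.3
```

Request:
arm_command --steps '[0, 0, 0.001, 0, 0, 0, 0, 0]'

```text
clock: 21.8
position: [541.4, 45.2, 242.2]
ee_rot: [0.996, -0.089, 0.0, -0.0]
contact_force: [0.0, -0.1, -1.6]
gripper_width: 37.0
grasp_force: 61.3
```

Request:
arm_command --steps '[0, 0, 0.0008, 0, 0, 0, 0, 0, 0, 0, 0, 0]'

```text
clock: 22.18
position: [541.4, 45.2, 241.6]
ee_rot: [0.996, -0.089, 0.0, -0.0]
contact_force: [-1.8, 0.2, 1.6]
gripper_width: 36.5
grasp_force: 61.5
```

Request:
arm_command --steps '[0, 0, 0.0005, 0, 0, 0, 0, 0, 0, 0, 0, 0]'

```text
clock: 22.55
position: [541.5, 45.2, 241.1]
ee_rot: [0.996, -0.089, 0.001, -0.0]
contact_force: [-2.7, 0.5, 4.7]
gripper_width: 36.6
grasp_force: 61.8
```

Request:
arm_command --steps '[0, 0, -0.0007, 0, 0, 0, 0, 0]'

```text
clock: 22.8
position: [541.4, 45.2, 241.3]
ee_rot: [0.996, -0.089, 0.0, -0.0]
contact_force: [-1.2, 0.1, 3.8]
gripper_width: 36.9
grasp_force: 61.8
```

Request:
arm_command --steps '[0, 0, 0, 0, 0, 0, 0, 0, 0, 0, 0, 0, 0, 0, 0, 0, 0, 0, 0, 0, 0, 0, 0, 0]' --grip 0.08

```text
clock: 23.55
position: [541.2, 45.2, 241.2]
ee_rot: [0.996, -0.089, 0.0, -0.0]
contact_force: [0.0, 1.2, -0.0]
gripper_width: 80.2
grasp_force: 0.0
```

Request:
arm_command --steps '[0, 0, -0.01, 0, 0, 0, -0.02, 0, 0, 0, -0.04, 0, 0, 0, -0.04, 0, 0, 0, -0.03, 0, -0.04, 0, 0, 0, -0.04, 0, 0, 0, -0.02, 0, 0, 0, 0, 0, 0, 0, 0, 0, 0, 0]'

```text
clock: 24.8
position: [443.4, 63.1, 381.3]
ee_rot: [0.996, -0.089, 0.0, -0.0]
contact_force: [0.0, 0.6, 1.3]
gripper_width: 79.8
grasp_force: 0.0
```

```bash
python3 - <<'E'
from h import *
togo(541,44.5,330,-.178)
a=get_image("side")[120:280,200:400,::-1];b=get_image("scene")[180:340,260:460,::-1]
cv2.imwrite("pics/f5.png",cv2.resize(np.hstack([a,b]),None,fx=2,fy=2,interpolation=2))
E
```

```text
t 24.8 pos [443.4  63.1 381.3] tool delta mm [99.3  1.  51.4] yaw -0.178 roll -0.0 toolz [ 4.e-04  0.e+00 -1.e+00] F [0.03 0.57 1.31] w 79.8 gf 0.0
```

View pics/f5.png

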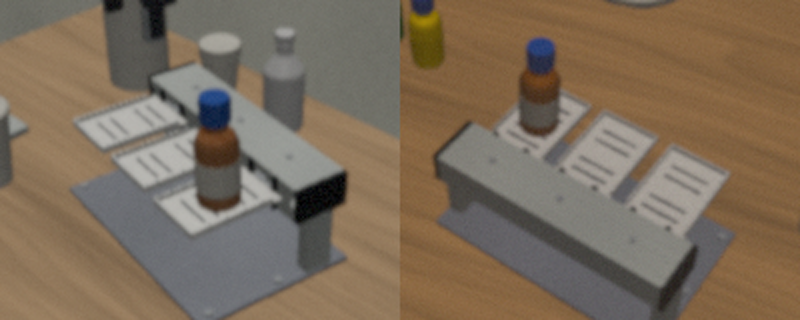

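Both views show the bottle upright in the middle of the right tray, at (218,150) in the left half and (540,90) in the right half. The arm is clear.

```bash
python3 -c "
from bench import *
print(job_done())"
```

```text
the job is handed in; nothing more can be done
None
```

The right tray is the sound one: it came up firm at about 3 mm and I held it at 8 N for over a second, while the left and middle trays sagged at least 6.5 mm at under 5 N. The blue-capped amber bottle now stands upright and released on the middle of the right tray, and the job is handed in.

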